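# Feed a flight pack down the charger's gravity chute

## Task

The drone battery pack stands on its tail on the desk. Feed it into the upper mouth of the charger's sloping chute, the only way it fits: nose first with its ribbed side up (as it stands, one grasp cannot turn it that far), and let it slide down until its nose is fully home against the stop at the bottom. Let go of it, and leave the can, the drone frame and the parts box where they are.

Things in the scene. Friction and masses are not known exactly. Their poses are not given: they have to be found in the camera images.
- pack_mid (a point): Centre of the battery pack, a rigid block 118 mm long, 0.17 to 0.28 kg. Its z runs from tail to nose. Black body 100 long (z), 36 wide (y), 28 thick (x), then the nose block. This point is on the body's axis, 59 mm from tail end and from nose tip, 14 mm from the flat -x face (paper label). It starts standing on its flat tail, nose up, +x face turned within 30 degrees of the robot's +x.
- pack_nose (a point): Centre of the end face of the pack's nose, a grey connector block 22 mm wide (y), 16 mm thick (x), that sticks out 18 mm from the body's end; 59 mm from pack_mid along the pack's +z; same axes.
- pack_rib (a point): Middle of the outer surface of the grey rib on the pack's +x face: 12 mm wide, 6 mm high, along the whole 100 mm body. 20 mm from the pack's long axis, 50 mm from the tail; same axes. Tipped over towards its -x side, the pack lies on its flat label face, rib up, nose pointing roughly at the robot, its axis 14 mm above the desk.
- chute_mouth (a point): Middle of the chute floor at the mouth of its roofed part, about 128 mm above the desk; the chute is fixed. Axes: x uphill along the floor (38 degrees from level, upper end away from the robot), y across, z square off the floor. Downhill, x = 0 to -150 mm, a tunnel 41 mm wide, 31 mm high; the clear roof, 4 mm thick, has a slot 18 mm wide along its middle for the rib; side walls 6 mm.
- chute_tongue (a point): Upper end of the chute's floor, 80 mm uphill of chute_mouth; same axes. From here to the mouth there is only a narrow tongue, 26 mm wide, 6 mm thick, without walls: fingers can pass on both sides of a pack lying on it (pack_mid then 14 mm off the floor). A post 18 mm wide carries it. Two flared cheeks, 30 mm high, reach 11 mm uphill from the mouth and open to about 53 mm.
- chute_home (a point): Where the nose tip rests when the pack is fully home, at the stop 150 mm downhill of chute_mouth, 14 mm off the floor; same axes. In the last 16 mm the walls close in to 28 mm, for the nose only. The metal is polished (friction about 0.35): a pack lying on the slope with its rib up slides down by itself when let go.
- can_mid (a point): Half-way up a steel spray can standing on the desk, 54 mm diameter, 150 mm tall: leave alone. It may stand to the left or to the right of the chute, the pack on the other side.
- drone_mid (a point): Middle of a small black quadcopter frame lying on the desk, about 170 mm from motor to motor, 50 mm high: leave alone.
- box_mid (a point): Middle of a small open red parts box on the desk, 100 by 75 mm, 45 mm high: leave alone.
There are look-alikes about, which are no part of the job. Leave any yellow look-alike of the part that bears pack_mid alone.

How it is judged (in metres and radians):
At the end, for the whole second after the job is handed in: The pack lies at rest in the chute, rib up, its nose tip within 8 mm of the home point at the stop, released (distance between pack_nose and chute_home below 0.008 m and z of pack_rib in the frame of chute_mouth above 0.025 m and linear speed of pack below 0.01 m/s); the robot touches nothing.
It fails at once if a bystander (can, drone frame or parts box) is moved more than 30 mm (distance of any of can_mid, drone_mid, box_mid from where it was at the start of the episode above 0.03 m).
It also fails if it takes over 48 s, if anything falls off the work surface, if the arm or the gripper's body presses on something with over 40 N, if the wrist force passes 120 N, or if a joint passes its speed limit or range.

## Robot

A 6-joint arm with a two-finger parallel gripper is mounted at the origin on the work surface. World frame = base frame: x ahead of the robot, y to its left, z up, the work surface at z = 0. Lengths are in m, angles in degrees, forces in N, time in s.
With the tool pointing down it reaches from about 0.25 to 0.725 m from the base axis. Payload 9.7 kg.
Tool frame: the origin (TCP) lies midway between the tips of the shut fingers; the grasp point (between the pads) lies bot.hold_point_z behind it (bot.hold_point_z is the distance from the TCP to the grasp point, in m); z points along the fingers, y is the line along which they close (so a half turn about z gives the same grasp; the last joint's range is limited). The gripper opens to 85 mm and grips with 20 to 120 N. Pads are 22 mm wide; open, the fingers measure 114 mm over their backs; the gripper's body (76 mm by 85 mm) begins 54 mm behind the grasp point. The pads swing forward as they close: fully open they stand 13 mm farther back than shut.
Start: joints at [66.291, 4.979, 10.078, 95.1, 0, 90], TCP at [0.221, 0.504, 0.231] pointing down, gripper open.
Joint ranges: [-179.16, 179.16], [-48.56, 103.87], [-65.8, 70.77], [-126.05, 130.52], [-82.76, 87.17], [-180, 180]. Speed limits (degrees/s): [127.2, 127.2, 147.25, 180, 180, 180].

## Interface

Orientations are given as [roll, pitch, yaw] about the fixed x, y, z axes, in that order (R = Rz(yaw) Ry(pitch) Rx(roll)).
In Python, from workcell import bot, camera, camera_model, ticket gives the robot as it stands.
- The arm moves only by the tool send_rows, never from a script. Its argument "targets" is text: rows parted by semicolons, each of 5 numbers parted by spaces: the shift along the tool's x, y, z in mm, then the turn about the tool's z in degrees, then the closure in counts, from 0 (fully open) to 255 (shut). A call has 1 to 20 rows; each row is the pose to reach, as a shift and turn from the pose commanded when the call began, along the tool's axes at that moment; what a row does not reach only later rows make up. A row lasts 1/8 s, in which the tool goes at most 62.5 mm and 10.7 degrees, less where a joint would pass 70% of its speed; a pose out of reach is approached as far as the arm can. A call with a gripper value outside its range is refused whole. The fingers move at their own pace and stop on an object; "newtons" is the grip in N (left out, the last holds). Time passes only in rows, so rows that repeat a pose let the fingers close. It gives the time, the measured TCP pose, the force, the opening and the grip force at its end, in the units of the state.
- bot.get_obs(): the state, without advancing time (a new reading comes with each control period).
- camera(name): name is "side" or "top" or "wrist"; returns the picture (400x640x3 uint8, blue, green, red); there is no depth.
- camera_model(name): a dict with "K" (3x3 intrinsics, pixels), "pose" (4x4, takes a point from camera to world coordinates); the wrist camera has in their place "T_tool_cam" (4x4, takes a point from camera to tool coordinates, whose origin is the TCP and whose axes are the flange's). Camera axes: x right, y down, z forward; pixel columns grow to the right and rows downward; lengths in m; the calibration is good to about 2 mm. A picture is of the moment at which its call begins: read the wrist's pose just before it. camera_model takes no time and is no camera call.
- ticket.job_done(): hands the job in; it is judged then, once.
The state is a dict: "time": time; "q": joint angles; "qd": joint speeds; "joint_efforts": joint torques, N m; "ee_pos": TCP position; "tcp_rot": TCP orientation; "wrist_force": force on the tool from outside, world axes, zero at the start; "torque": the same for the moment, N m; "opening": finger opening in m; "grasp_force": force on a finger pad.
Only numpy, scipy, OpenCV 4.12 (cv2) and the standard library are available. Lean on these libraries where they do the work, as an engineer would, in place of code of your own. Each camera call takes 0.05 s, during which the arm holds its last target. There are 200 camera calls.

## Working session

There is one attempt and no reset: what is moved stays moved. The work goes in short steps, Python scripts to look and compute and a tool call to move; the robot and the scene stay as the last step left them, time stands still between calls to the robot, and variables do not carry over. Pictures are saved under pics/ and viewed, at most 10 in all, crops included, and the job is handed in when it is done.

Besides the shell and the picture viewer there is one more tool, called after ">>>" as name(argument=value, ...) on one line, values as JSON. send_rows: Moves the arm, as the interface text tells. Its arguments: {"type":"object","properties":{"targets":{"type":"string"},"newtons":{"type":"number"}},"required":["targets"]}

```bash
ls; mkdir -p pics; python3 - <<'E'
from workcell import bot,camera,camera_model
import cv2,numpy as np
print(bot.get_obs(), bot.hold_point_z)
for n in("side","top"):
    cv2.imwrite(f"pics/{n}0.png",camera(n)); m=camera_model(n); print(n,np.round(m["K"],1).tolist(),np.round(m["pose"],3).tolist())
print(camera_model("wrist"))
E
```

```text
pics
{'time': 0.0, 'q': array([6.62903751e+01, 5.01174015e+00, 1.00355919e+01, 9.51002204e+01,
       1.07108115e-03, 8.99981134e+01]), 'qd': array([ 0.00443432,  0.09823094, -0.02778501,  0.02875929,  0.04931089,
       -0.06624985]), 'joint_efforts': array([-8.02708400e-04, -5.20377231e+01,  4.64820850e+01,  1.59375777e-02,
       -7.56582449e-05,  8.83763569e-07]), 'ee_pos': array([0.22105985, 0.50337188, 0.23058712]), 'tcp_rot': array([-1.79923631e+02, -1.07359480e-03,  1.56292260e+02]), 'wrist_force': array([-0.30778417,  0.18932315,  0.21513357]), 'torque': array([ 0.03585179,  0.0263677 , -0.0297496 ]), 'grasp_force': 0.0, 'opening': 0.08575861767472863} 0.0187
side [[412.0, 0.0, 317.3], [0.0, 412.0, 192.6], [0.0, 0.0, 1.0]] [[0.956, -0.124, 0.265, 0.343], [-0.292, -0.464, 0.836, -0.802], [0.019, -0.877, -0.48, 0.623], [0.0, 0.0, 0.0, 1.0]]
top [[451.0, 0.0, 317.7], [0.0, 451.0, 204.2], [0.0, 0.0, 1.0]] [[0.017, -0.985, 0.174, 0.421], [-1.0, -0.018, -0.008, 0.014], [0.011, -0.174, -0.985, 1.2], [0.0, 0.0, 0.0, 1.0]]
{'K': array([[346.40101921,   0.        , 323.92899232],
       [  0.        , 346.40101921, 204.81557146],
       [  0.        ,   0.        ,   1.        ]]), 'T_tool_cam': array([[-4.62569063e-04, -9.45053192e-01, -3.26916274e-01,
         8.49707665e-02],
       [ 9.99999807e-01, -5.72664236e-04,  2.40517823e-04,
        -7.79300855e-04],
       [-4.14515395e-04, -3.26916100e-01,  9.45053275e-01,
        -1.41984232e-01],
       [ 0.00000000e+00,  0.00000000e+00,  0.00000000e+00,
         1.00000000e+00]])}
```

View pics/top0.png

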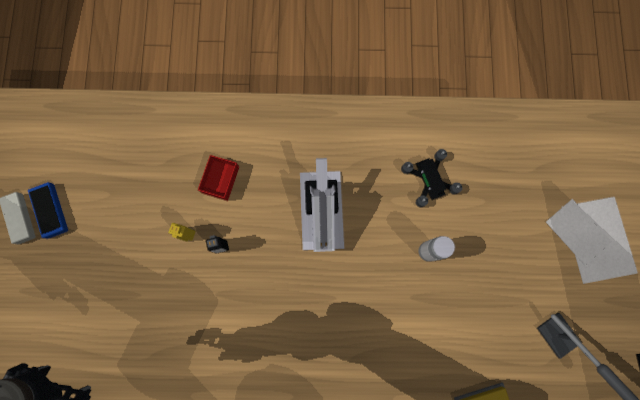

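View pics/side0.png

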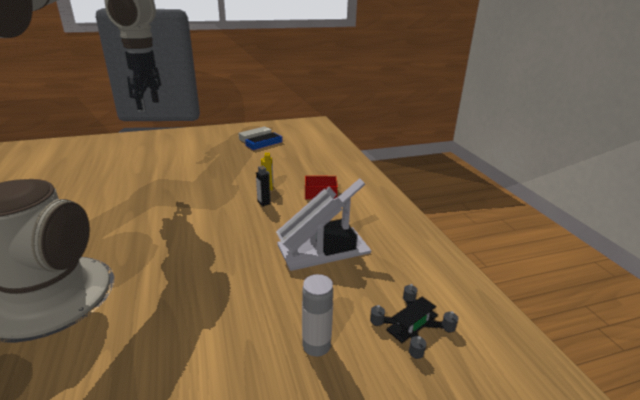

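The candidates for the pack are the black block at top (217,244) / side (263,187) and the yellow look-alike at top (180,231) / side (267,172). The blue and white box and the grey scraper don't match the description. I choose the black one with the grey nose, which stands on the left with the can on the right at top (437,248). I'll check that choice in a close crop.

```bash
cat > h.py <<'E'
import numpy as np,cv2
from workcell import bot,camera,camera_model
from scipy.spatial.transform import Rotation as R
def cam(n):
    m=camera_model(n)
    if n!="wrist": return m["K"],m["pose"]
    o=bot.get_obs(); T=np.eye(4); T[:3,:3]=R.from_euler('xyz',o["tcp_rot"],degrees=True).as_matrix(); T[:3,3]=o["ee_pos"]
    return m["K"],T@m["T_tool_cam"]
def ray(K,P,uv): 
    d=P[:3,:3]@np.linalg.solve(K,[*uv,1.]); return P[:3,3],d
def onz(K,P,uv,z):
    c,d=ray(K,P,uv); return c+d*(z-c[2])/d[2]
def tri(*rs):  # least-squares meeting point of rays, with miss distance
    A=[];b=[]
    for c,d in rs:
        d=d/np.linalg.norm(d); M=np.eye(3)-np.outer(d,d); A.append(M);b.append(M@c)
    p=np.linalg.lstsq(np.vstack(A),np.hstack(b),rcond=None)[0]
    return p,[np.linalg.norm(M@(p-c)) for M,(c,d) in zip(A,rs)]
def px(K,P,p):
    q=K@(P[:3,:3].T@(np.asarray(p)-P[:3,3])); return q[:2]/q[2]
E
python3 - <<'E'
import cv2,numpy as np
t=cv2.imread('pics/top0.png');s=cv2.imread('pics/side0.png')
z=lambda a,x,y,w,h:cv2.resize(a[y:y+h,x:x+w],(400,300),interpolation=cv2.INTER_CUBIC)
cv2.imwrite('pics/c1.png',np.vstack([np.hstack([z(t,160,210,80,60),z(t,270,148,120,90+30-30)]),np.hstack([z(s,230,145,80,60),z(s,265,170,120,90+10-10)])]))
E
```

```text
(no output)
```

View pics/c1.png

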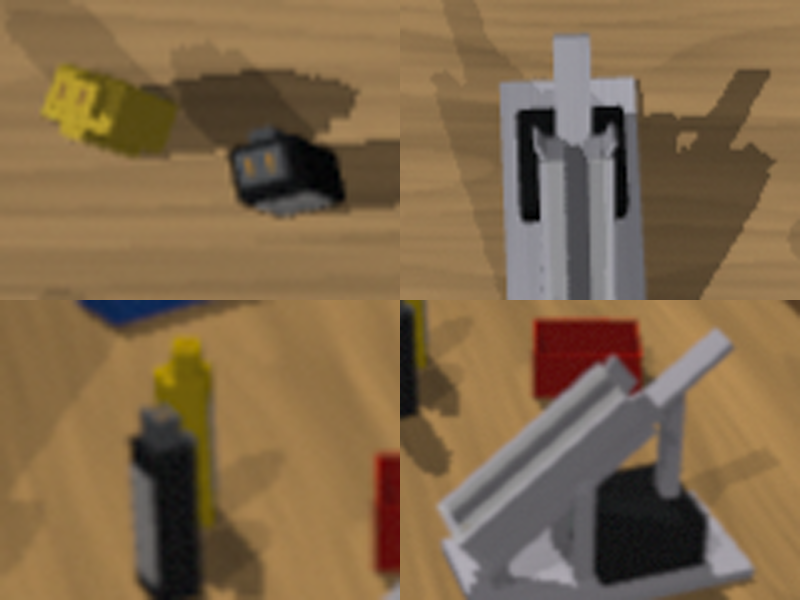

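The close crop confirms it. The black pack stands with its grey nose up, centred at top (212.4,242.6) and side (262,167), its label towards the robot and its rib away. The chute's tongue end is at top (321.5,158.8) and side (363.2,181.3).

```bash
python3 - <<'E'
from h import *
t=cv2.imread('pics/top0.png');s=cv2.imread('pics/side0.png')
Kt,Pt=cam("top");Ks,Ps=cam("side")
r=lambda a,b:tri(ray(Kt,Pt,a),ray(Ks,Ps,b))
print("nose",r((212.4,242.6),(262,167)))
print("tongue",r((321.5,158.8),(363.2,181.3)))
g=cv2.cvtColor(t,cv2.COLOR_BGR2GRAY)
for v in (162,166,170,186,190,200,215,230,245): print(v,g[v,300:346].tolist())
hsv=cv2.cvtColor(t,cv2.COLOR_BGR2HSV)
for z in (0.1,.118):
  for uv in ((206.2,239.6),(222,240.2),(208.5,247.5)): print(uv,onz(Kt,Pt,uv,z).round(3))
# yellow top, can, drone
print("yellow",onz(Kt,Pt,(174,228),.118).round(3))
E
```

```text
nose (array([0.51331688, 0.25478879, 0.12287439]), [np.float64(0.000593489655690421), np.float64(0.0005934896556906468)])
tongue (array([ 0.71073374, -0.00152228,  0.17801567]), [np.float64(0.0007378066001045356), np.float64(0.0007378066001036445)])
162 [123, 123, 124, 125, 124, 126, 125, 127, 126, 126, 125, 126, 126, 125, 126, 131, 151, 155, 153, 154, 154, 153, 153, 152, 149, 150, 150, 131, 125, 124, 125, 125, 125, 124, 124, 125, 124, 125, 124, 123, 124, 124, 123, 123, 125, 124]
166 [101, 101, 101, 112, 115, 114, 114, 114, 114, 115, 114, 112, 114, 117, 119, 120, 149, 155, 154, 154, 154, 153, 153, 152, 151, 151, 152, 132, 127, 126, 127, 127, 127, 127, 128, 127, 128, 128, 127, 128, 127, 128, 129, 129, 128, 128]
170 [111, 111, 111, 110, 110, 111, 111, 125, 128, 127, 123, 125, 123, 122, 125, 126, 150, 154, 154, 153, 153, 154, 153, 153, 150, 152, 152, 126, 116, 121, 121, 122, 122, 121, 121, 125, 125, 126, 125, 129, 122, 120, 120, 121, 120, 119]
186 [128, 138, 141, 142, 116, 51, 13, 16, 14, 39, 78, 45, 17, 14, 14, 12, 76, 143, 155, 154, 152, 154, 152, 151, 153, 153, 154, 80, 21, 9, 12, 23
[... 694 characters left out ...]
 94, 80, 77, 78]
230 [112, 115, 141, 146, 148, 147, 146, 147, 145, 143, 143, 146, 148, 151, 157, 149, 144, 144, 143, 138, 97, 76, 76, 75, 74, 75, 75, 120, 134, 136, 134, 148, 160, 155, 126, 110, 108, 108, 105, 103, 106, 106, 106, 91, 82, 81]
245 [119, 106, 132, 166, 175, 172, 172, 171, 172, 168, 169, 169, 174, 162, 158, 152, 138, 136, 134, 134, 95, 67, 72, 74, 71, 61, 73, 105, 139, 141, 136, 134, 153, 156, 137, 112, 109, 109, 108, 107, 106, 105, 105, 105, 84, 79]
(206.2, 239.6) [0.523 0.275 0.1  ]
(222, 240.2) [0.522 0.237 0.1  ]
(208.5, 247.5) [0.504 0.269 0.1  ]
(206.2, 239.6) [0.521 0.271 0.118]
(222, 240.2) [0.52  0.233 0.118]
(208.5, 247.5) [0.502 0.264 0.118]
yellow [0.548 0.35  0.118]
```

>>> send_rows(targets="-422 -86 0 156 255;-422 -86 0 156 255;-422 -86 0 156 255;-422 -86 0 156 255;-422 -86 0 156 255;-422 -86 0 156 255;-422 -86 0 156 255;-422 -86 0 156 255;-422 -86 0 156 255;-422 -86 0 156 255;-422 -86 0 156 255;-422 -86 0 156 255;-422 -86 0 156 255;-422 -86 0 156 255;-422 -86 0 156 255;-422 -86 0 156 255;-422 -86 0 156 255", newtons=20)

```text
time: 2.22
ee_pos: [0.5971, 0.1286, 0.2311]
tcp_rot: [-175.7, 0.4, 10.2]
wrist_force: [0.0, 0.2, -0.0]
opening: 0.0001
grasp_force: 0.0
```

```bash
python3 - <<'E'
from h import *
K,P=cam("wrist"); im=camera("wrist"); cv2.imwrite('pics/w1.png',im)
print(bot.get_obs()["ee_pos"],bot.get_obs()["tcp_rot"],bot.get_obs()["q"]); np.savez('w1',K=K,P=P)
for p in((.512,.255,.118),(.512,.255,.1)): print(px(K,P,p))
E
```

```text
[0.59725881 0.12665365 0.23139945] [-175.79068666    0.39210781   10.06590698] [ 10.00933656  13.95818385  20.19247783  96.63056502   4.20892414
 179.94327793]
[171.91366941 262.18339349]
[181.56323272 252.52290261]
```

View pics/w1.png

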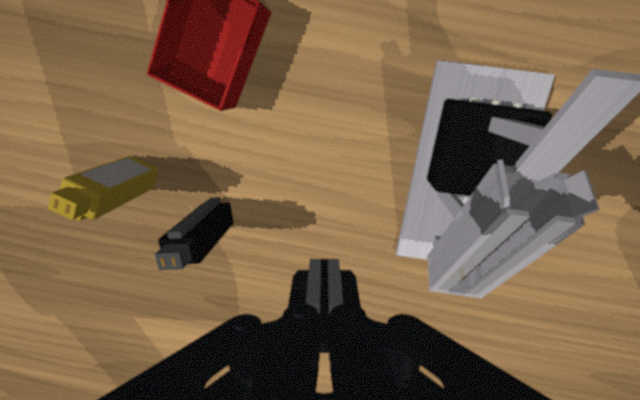

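The picture shows the black pack, nose towards the robot, at (170,258), and the wrist stuck at its 180° limit with a 4° tilt. I'll turn back to yaw 180, the other equivalent grasp, and watch the tilt.

>>> send_rows(targets="0 0 0 -10 255;0 0 0 -20 255;0 0 0 -20 255")

```text
time: 2.65
ee_pos: [0.597, 0.1297, 0.2314]
tcp_rot: [-175.8, -1.1, 30.2]
wrist_force: [0.0, -1.4, -0.8]
opening: 0.0001
grasp_force: 0.0
```

The commanded pose kept the 4° tilt. I have time to undo it by turning against the opposite wrist limit in small steps and watching the tilt. First the turn back.

>>> send_rows(targets="0 0 0 -10 255;0 0 0 -20 255;0 0 0 -31 255;0 0 0 -42 255;0 0 0 -53 255;0 0 0 -64 255;0 0 0 -75 255;0 0 0 -86 255;0 0 0 -97 255;0 0 0 -108 255;0 0 0 -119 255;0 0 0 -130 255;0 0 0 -141 255;0 0 0 -152 255;0 0 0 -163 255;0 0 0 -174 255;0 0 0 -185 255;0 0 0 -196 255;0 0 0 -207 255;0 0 0 -214 255")

```text
time: 5.15
ee_pos: [0.597, 0.1298, 0.2313]
tcp_rot: [177.1, 3.2, -116.3]
wrist_force: [0.4, 0.2, 0.1]
opening: -0.0
grasp_force: 0.0
```

>>> send_rows(targets="0 0 0 -10 255;0 0 0 -20 255;0 0 0 -31 255;0 0 0 -42 255;0 0 0 -53 255;0 0 0 -64 255;0 0 0 -75 255;0 0 0 -86 255;0 0 0 -97 255;0 0 0 -108 255;0 0 0 -119 255;0 0 0 -126 255")

```text
time: 6.65
ee_pos: [0.5971, 0.1298, 0.2314]
tcp_rot: [-175.7, 0.4, 9.7]
wrist_force: [-0.3, 0.1, -0.1]
opening: -0.0004
grasp_force: 0.0
```

```bash
python3 -c "
from workcell import bot;o=bot.get_obs();print(o['time'],o['q'],o['tcp_rot'],o['ee_pos'])"
```

```text
6.65 [  10.25425019   14.01829379   20.25842422   96.63318088    4.3184871
 -179.47721823] [-175.68526812    0.43239935    9.73293785] [0.59705079 0.12981909 0.2313854 ]
```

Now at −179.5°. Pushing gently past the limit.

>>> send_rows(targets="0 0 0 -8 255;0 0 0 -16 255;0 0 0 -16 255;0 0 0 -16 255")

```text
time: 7.15
ee_pos: [0.5706, 0.2065, 0.2314]
tcp_rot: [-178.5, -0.6, 19.0]
wrist_force: [1.0, -0.4, -0.9]
opening: -0.0002
grasp_force: 0.0
```

>>> send_rows(targets="0 0 0 -8 255;0 0 0 -8 255")

```text
time: 7.4
ee_pos: [0.5553, 0.2417, 0.2313]
tcp_rot: [179.8, -0.8, 23.5]
wrist_force: [0.5, 0.4, 0.2]
opening: 0.0
grasp_force: 0.0
```

>>> send_rows(targets="0 0 0 0 255")

```text
time: 7.52
ee_pos: [0.5561, 0.24, 0.2313]
tcp_rot: [179.8, -0.8, 23.3]
wrist_force: [-0.5, 0.3, 0.1]
opening: -0.0002
grasp_force: 0.0
```

Tilt is now under 1°. Next I'll check the pack's yaw from the nose edges in the earlier wrist picture and work out the push pose.

```bash
cat >> h.py <<'E'
def mv(p,yaw=None):
    o=bot.get_obs(); r=R.from_euler('xyz',o["tcp_rot"],degrees=True)
    d=r.inv().apply(np.array(p)-o["ee_pos"])*1000
    t=0 if yaw is None else -((yaw-o["tcp_rot"][2]+180)%360-180)
    print("to",p,yaw,":",d.round(1),"turn",round(t,1),"| at",o["ee_pos"].round(4),o["tcp_rot"].round(1),round(o["time"],2))
E
python3 - <<'E'
from h import *
d=np.load('w1.npz');K,P=d["K"],d["P"]
im=cv2.imread('pics/w1.png')
print([onz(K,P,u,.118).round(3).tolist() for u in((157,253),(182,250),(160,270),(186,266))])
g=cv2.cvtColor(im,cv2.COLOR_BGR2HSV)
mv((.575,.255,.231),0); mv((.575,.255,.075),0); mv((.485,.255,.075),0)
E
```

```text
[[0.518, 0.268, 0.118], [0.526, 0.247, 0.118], [0.502, 0.265, 0.118], [0.511, 0.243, 0.118]]
to (0.575, 0.255, 0.231) 0 : [23.3 -6.2  0.6] turn 23.3 | at [0.5561 0.24   0.2313] [179.8  -0.8  23.3] 7.53
to (0.575, 0.255, 0.075) 0 : [ 21.2  -6.7 156.6] turn 23.3 | at [0.5561 0.24   0.2313] [179.8  -0.8  23.3] 7.53
to (0.485, 0.255, 0.075) 0 : [-61.4 -42.4 155.4] turn 23.3 | at [0.5561 0.24   0.2313] [179.8  -0.8  23.3] 7.53
```

The pack's yaw is about +19° and its axis is at (0.513, 0.255). I'll push along its own −x.

```bash
python3 - <<'E'
from h import *
u=np.array([np.cos(np.radians(19)),np.sin(np.radians(19))]); c=np.array([.513,.255])
for k,z in((.052,.231),(.052,.082),(-.006,.082)): mv((*(c+k*u),z),20)
E
```

```text
to (np.float64(0.5621669659311644), np.float64(0.27192954403177216), 0.231) 20 : [ 18.2 -26.9   0.5] turn 3.3 | at [0.5561 0.24   0.2313] [179.8  -0.8  23.3] 7.53
to (np.float64(0.5621669659311644), np.float64(0.27192954403177216), 0.082) 20 : [ 16.2 -27.3 149.4] turn 3.3 | at [0.5561 0.24   0.2313] [179.8  -0.8  23.3] 7.53
to (np.float64(0.5073268885464041), np.float64(0.25304659107325705), 0.082) 20 : [-41.6 -31.7 148.7] turn 3.3 | at [0.5561 0.24   0.2313] [179.8  -0.8  23.3] 7.53
```

>>> send_rows(targets="18 -27 1 3 255;16 -27 50 3 255;16 -27 100 3 255;16 -27 149 3 255;16 -27 149 3 255;6 -28 149 3 255;-4 -29 149 3 255;-12 -30 149 3 255;-20 -30 149 3 255;-28 -31 149 3 255;-36 -32 149 3 255;-42 -32 149 3 255;-42 -32 149 3 255;0 -30 100 3 255;0 -30 40 3 255;0 -30 0 3 255")

```text
time: 9.52
ee_pos: [0.5445, 0.2685, 0.2339]
tcp_rot: [179.9, -0.9, 20.4]
wrist_force: [0.6, 0.4, -0.6]
opening: -0.0001
grasp_force: 0.0
```

```bash
python3 - <<'E'
from h import *
K,P=cam("wrist"); im=camera("wrist"); np.savez('w2',K=K,P=P)
t=camera("top")
print(bot.get_obs()["ee_pos"],bot.get_obs()["q"],bot.get_obs()["time"])
cv2.imwrite('pics/w2.png',im); cv2.imwrite('pics/t2.png',t)
c=cv2.resize(t[200:300,160:320],(640,400),interpolation=cv2.INTER_CUBIC)
cv2.imwrite('pics/c2.png',np.vstack([cv2.resize(im,(480,300)),cv2.resize(c,(480,300))]))
E
```

```text
[0.54533263 0.26897583 0.23639616] [  26.35649071   12.0730796    18.59515878   95.34107122   -0.21863137
 -174.09199738] 9.625
```

View pics/c2.png

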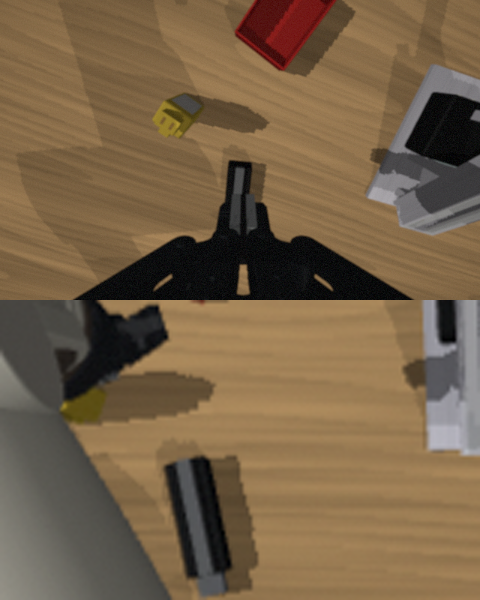

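The pack lies rib up with its nose towards the robot; in the top view the rib runs from about (222.5,253) to (230.5,291.5). Now casting those rays onto the rib height.

```bash
python3 - <<'E'
from h import *
t=cv2.imread('pics/t2.png');K,P=cam("top")
g=cv2.cvtColor(t,cv2.COLOR_BGR2GRAY).astype(int)
pts=[]
for v in range(256,290,3):
    row=g[v,212:242]; i=np.where(row>=62)[0]; print(v,row.tolist()) if v in(256,274,289) else 0
a=onz(K,P,(222.5,253),.034);b=onz(K,P,(230.5,291.4),.034)
print(a,b,np.linalg.norm(a-b),np.degrees(np.arctan2(*(a-b)[[1,0]])))
m=(a+b)/2; u=(a-b)/np.linalg.norm(a-b); print("body mid",m,"pack_mid",m-u*.009)
E
```

```text
256 [124, 117, 83, 36, 25, 22, 31, 79, 87, 87, 87, 70, 32, 16, 22, 24, 15, 7, 37, 73, 78, 78, 79, 78, 80, 76, 76, 75, 117, 125]
274 [116, 117, 116, 126, 119, 117, 78, 35, 23, 24, 46, 81, 86, 88, 85, 63, 26, 12, 19, 22, 11, 5, 52, 78, 80, 82, 82, 80, 80, 80]
289 [110, 116, 114, 114, 115, 115, 114, 116, 116, 76, 34, 19, 22, 46, 83, 87, 87, 87, 71, 31, 11, 17, 17, 21, 32, 59, 74, 77, 78, 77]
[0.4953331 0.2471259 0.034    ] [0.39881652 0.2217225  0.034     ] 0.09980371682744119 14.745951156793671
body mid [0.44707481 0.2344242  0.034     ] pack_mid [0.43837123 0.2321334  0.034     ]
```

```bash
python3 - <<'E'
from h import *
t=cv2.imread('pics/t2.png');g=cv2.cvtColor(t,cv2.COLOR_BGR2GRAY).astype(int)
print([ (v,int(g[v,round(221+(v-256)*.212)])) for v in list(range(246,258))+list(range(286,302))])
mv((.438,.237,.15),None)
E
```

```text
[(246, 130), (247, 124), (248, 112), (249, 107), (250, 110), (251, 110), (252, 105), (253, 96), (254, 86), (255, 86), (256, 87), (257, 86), (286, 88), (287, 87), (288, 86), (289, 87), (290, 87), (291, 86), (292, 87), (293, 84), (294, 86), (295, 86), (296, 86), (297, 84), (298, 94), (299, 122), (300, 127), (301, 127)]
to (0.438, 0.237, 0.15) None : [-113.5   -7.7   84. ] turn 0 | at [0.5453 0.269  0.2364] [179.9  -1.2  20.4] 9.62
```

>>> send_rows(targets="-20 0 0 10 0;-40 0 0 20 0;-60 -5 0 31 0;-80 -8 0 42 0;-100 -8 0 53 0;-113 -8 20 64 0;-113 -8 40 75 0;-113 -8 60 86 0;-113 -8 70 97 0;-113 -8 80 108 0;-113 -8 84 119 0;-113 -8 84 130 0;-113 -8 84 141 0;-113 -8 84 152 0;-113 -8 84 163 0;-113 -8 84 174 0;-113 -8 84 185 0;-113 -8 84 186 0")

```text
time: 11.88
ee_pos: [0.4362, 0.2364, 0.1448]
tcp_rot: [-179.9, 0.7, -165.8]
wrist_force: [0.6, 0.0, -0.7]
opening: 0.0852
grasp_force: 0.0
```

```bash
python3 - <<'E'
from h import *
K,P=cam("wrist"); im=camera("wrist"); np.savez('w3',K=K,P=P); cv2.imwrite('pics/w3.png',im)
mv((.438,.237,.0),194.8)
u=np.array([np.cos(np.radians(14.8)),np.sin(np.radians(14.8)),0])
for p in ([.438,.237,.034]+.041*-u,[.438,.237,.034]+.059*u): print(px(K,P,p))
E
```

```text
to (0.438, 0.237, 0.0) 194.8 : [-1.000e-01  3.000e-01  1.448e+02] turn -0.8 | at [0.4361 0.2364 0.1448] [-179.9    0.7 -166. ] 11.93
[323.95768324 149.85136564]
[325.27330029 269.88553153]
```

View pics/w3.png

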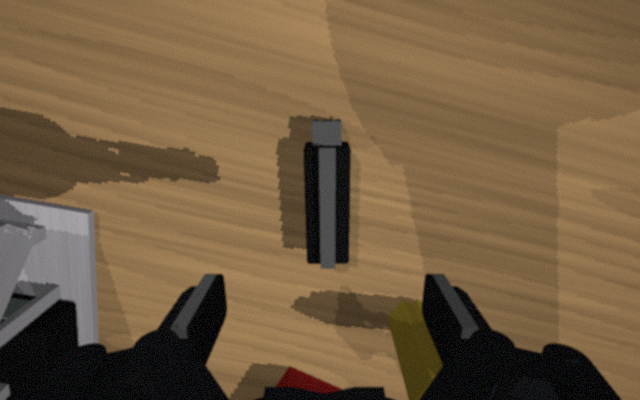

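The rib in the wrist view runs from (327,149) to (327.5,268), within 3 px of where I predicted, so the tool needs a shift of +2 mm in y. The yellow block stays clear. Going down to grasp.

>>> send_rows(targets="0 2 50 -1 0;0 2 100 -1 0;0 2 130 -1 0;0 2 144 -1 0;0 2 144 -1 0;0 2 144 -1 255;0 2 144 -1 255;0 2 144 -1 255;0 2 144 -1 255;0 2 144 -1 255", newtons=25)

```text
time: 13.18
ee_pos: [0.4383, 0.2392, 0.0027]
tcp_rot: [-180.0, 0.9, -164.5]
wrist_force: [0.6, 0.2, 6.2]
opening: 0.0354
grasp_force: 26.3
```

Grasped: opening 35.4 mm at 26 N. Next is the lift and the carry to a hover above the tongue.

```bash
python3 - <<'E'
from h import *
mv((.438,.239,.215),None); mv((.687,-.003,.215),183)
E
```

```text
to (0.438, 0.239, 0.215) None : [-2.900e+00 -2.000e-01 -2.123e+02] turn 0 | at [0.4383 0.2392 0.0027] [-180.     0.9 -164.5] 13.18
to (0.687, -0.003, 0.215) 183 : [-178.4 -299.9 -209.4] turn 12.5 | at [0.4383 0.2392 0.0027] [-180.     0.9 -164.5] 13.18
```

>>> send_rows(targets="0 0 -30 0 255;-1 0 -80 0 255;-2 0 -130 0 255;-3 0 -180 0 255;-3 0 -212 0 255;-20 -30 -212 2 255;-40 -65 -212 4 255;-65 -105 -212 6 255;-90 -150 -212 8 255;-115 -195 -211 9 255;-140 -235 -211 11 255;-160 -270 -210 12 255;-172 -290 -210 12 255;-178 -300 -209 12 255;-178 -300 -209 12 255;-178 -300 -209 12 255")

```text
time: 15.18
ee_pos: [0.6858, -0.0027, 0.2136]
tcp_rot: [179.9, 0.8, -176.5]
wrist_force: [-0.3, -0.3, -2.1]
opening: 0.0355
grasp_force: 25.9
```

```bash
python3 - <<'E'
from h import *
K,P=cam("wrist"); im=camera("wrist"); np.savez('w4',K=K,P=P); cv2.imwrite('pics/w4.png',im)
mv((.687,-.003,.180),183)
cv2.imwrite('pics/s4.png',camera("side"))
E
```

```text
to (0.687, -0.003, 0.18) 183 : [-0.6 -0.5 33.9] turn 0.5 | at [ 0.6859 -0.0026  0.2139] [ 179.9    0.8 -176.5] 15.22
```

View pics/w4.png

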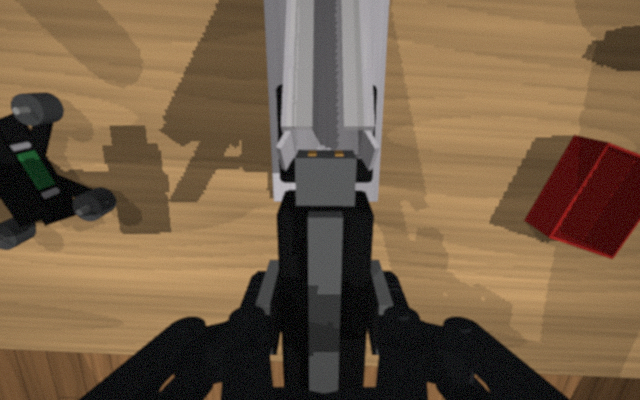

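The pack is level and lined up. The nose is centred at (326,178) and the slot at the mouth at (328,140), so I'll shift +1 mm in y. Now lowering so the tongue end pushes the tail up and the pack swings nose-down in the pads.

>>> send_rows(targets="0 1 15 0 255;0 1 28 0 255;0 1 33 0 255;0 1 36 0 255;0 1 39 0 255;0 1 42 0 255;0 1 42 0 255", newtons=20)

```text
time: 16.15
ee_pos: [0.6864, -0.0023, 0.176]
tcp_rot: [179.9, 1.0, -176.5]
wrist_force: [-11.3, 0.1, 18.3]
opening: 0.0354
grasp_force: 29.5
```

```bash
python3 - <<'E'
from h import *
mv((.687,-.002,.164),183)
s=camera("side");cv2.imwrite('pics/s5.png',s)
w=camera("wrist");cv2.imwrite('pics/w5.png',w)
c=cv2.resize(s[120:270,260:420],(426,400),interpolation=cv2.INTER_CUBIC)
cv2.imwrite('pics/c5.png',np.hstack([c,cv2.resize(w[40:400,160:480],(355,400))]))
E
```

```text
to (0.687, -0.002, 0.164) 183 : [-0.4  0.2 12. ] turn 0.5 | at [ 0.6864 -0.0023  0.176 ] [ 179.9    1.  -176.5] 16.15
```

View pics/c5.png

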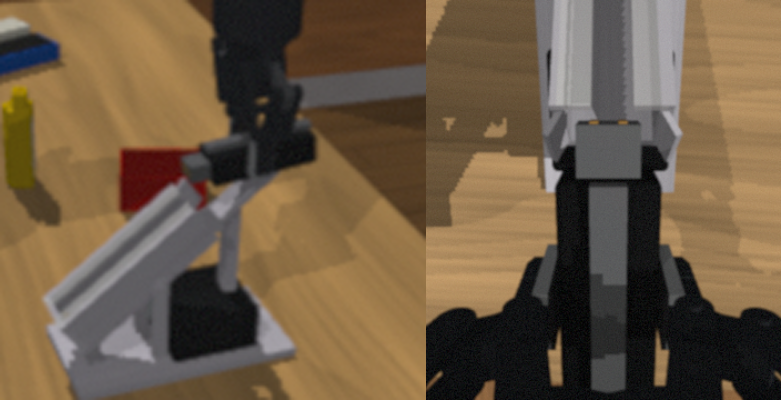

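Side view: the pack's tail rests on the tongue end and it is tilting slightly. The force is about 21 N, well inside the limits, so I'll continue down.

>>> send_rows(targets="0 0 3 0 255;0 0 6 0 255;0 0 9 0 255;0 0 12 0 255;0 0 12 0 255")

```text
time: 16.88
ee_pos: [0.6866, -0.0022, 0.1646]
tcp_rot: [179.9, 1.0, -176.5]
wrist_force: [-12.0, 0.7, 21.1]
opening: 0.0355
grasp_force: 37.1
```

```bash
python3 - <<'E'
from h import *
mv((.687,-.002,.164),183)
s=camera("side");cv2.imwrite('pics/s6.png',s)
w=camera("wrist");cv2.imwrite('pics/w6.png',w)
c=cv2.resize(s[120:270,260:420],(426,400),interpolation=cv2.INTER_CUBIC)
cv2.imwrite('pics/c6.png',np.hstack([c,cv2.resize(w[40:400,160:480],(355,400))]))
E
```

```text
to (0.687, -0.002, 0.164) 183 : [-0.4  0.2  0.6] turn 0.5 | at [ 0.6866 -0.0022  0.1646] [ 179.9    1.  -176.5] 16.88
```

View pics/c6.png

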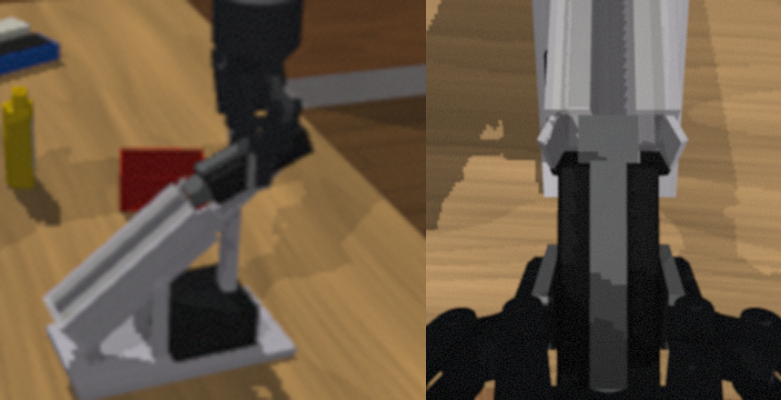

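The pack has swung to about 25°, with the nose between the cheeks. A bit more down until it lies flat.

>>> send_rows(targets="0 0 2 0 255;0 0 4 0 255;0 0 6 0 255;0 0 6 0 255")

```text
time: 17.48
ee_pos: [0.6872, -0.0022, 0.159]
tcp_rot: [179.9, 1.1, -176.5]
wrist_force: [-11.6, 0.2, 24.0]
opening: 0.0356
grasp_force: 40.9
```

>>> send_rows(targets="0 0 2 0 255;0 0 4 0 255;0 0 4 0 255")

```text
time: 17.85
ee_pos: [0.6876, -0.0021, 0.1563]
tcp_rot: [179.9, 1.2, -176.5]
wrist_force: [-12.7, 0.2, 28.3]
opening: 0.0356
grasp_force: 42.5
```

```bash
python3 - <<'E'
from h import *
mv((.687,-.002,.164),183)
s=camera("side")
w=camera("wrist");cv2.imwrite('pics/w7.png',w)
c=cv2.resize(s[120:270,260:420],(426,400),interpolation=cv2.INTER_CUBIC)
cv2.imwrite('pics/c7.png',np.hstack([c,cv2.resize(w[40:400,160:480],(355,400))]))
E
```

```text
to (0.687, -0.002, 0.164) 183 : [ 0.5  0.2 -7.7] turn 0.5 | at [ 0.6876 -0.0021  0.1563] [ 179.9    1.2 -176.5] 17.85
```

View pics/c7.png

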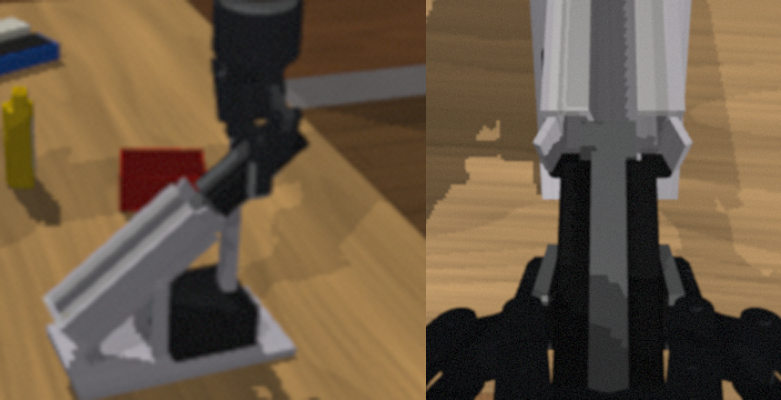

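The pack is now parallel to the chute. Its nose is at the mouth, under the roof and centred in the slot. Letting go.

>>> send_rows(targets="0 0 -2 0 255;0 0 -2 0 100;0 0 -2 0 100;0 0 -2 0 100;0 0 -2 0 0;0 0 -2 0 0;0 0 -2 0 0;0 0 -2 0 0")

```text
time: 18.95
ee_pos: [0.6872, -0.0023, 0.1515]
tcp_rot: [179.9, 0.8, -176.6]
wrist_force: [0.1, -0.4, 0.3]
opening: 0.0852
grasp_force: 0.0
```

```bash
python3 - <<'E'
from h import *
mv((.687,-.002,.25),183)
s=camera("side")
w=camera("wrist")
c=cv2.resize(s[120:270,260:420],(426,400),interpolation=cv2.INTER_CUBIC)
cv2.imwrite('pics/c8.png',np.hstack([c,cv2.resize(w[40:400,160:480],(355,400))]))
E
```

```text
to (0.687, -0.002, 0.25) 183 : [ -1.2   0.5 -98.5] turn 0.4 | at [ 0.6872 -0.0023  0.1515] [ 179.9    0.8 -176.6] 18.95
```

View pics/c8.png

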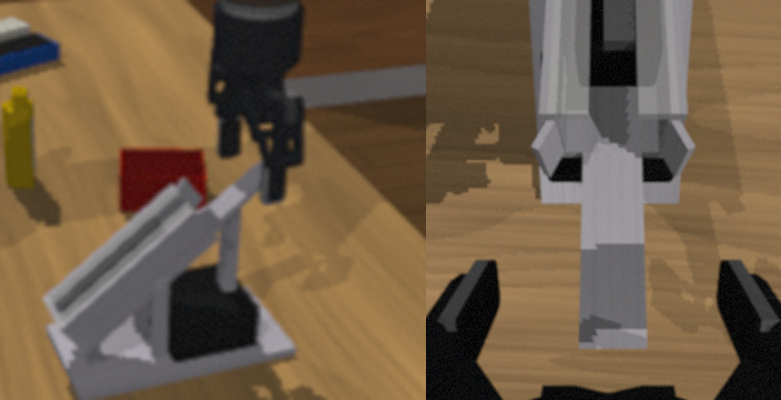

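The pack has slid down into the tunnel. I'll clear the arm, then check numerically that it is home.

>>> send_rows(targets="0 0 -40 0 0;0 0 -90 0 0;0 0 -120 0 0;20 60 -120 0 0;50 120 -120 0 0;80 180 -120 0 0;100 240 -120 0 0;100 240 -120 0 0;100 240 -120 0 0")

```text
time: 20.18
ee_pos: [0.5711, 0.2314, 0.2706]
tcp_rot: [179.9, 0.8, -176.5]
wrist_force: [-0.3, -0.1, -0.8]
opening: 0.0854
grasp_force: 0.0
```

```bash
python3 - <<'E'
from h import *
t=camera("top");cv2.imwrite('pics/t9.png',t);K,P=cam("top")
g0=cv2.cvtColor(cv2.imread('pics/top0.png'),cv2.COLOR_BGR2GRAY).astype(int);g=cv2.cvtColor(t,cv2.COLOR_BGR2GRAY).astype(int)
T=np.array([.711,-.0015,.177]);a=np.radians(2.9);e=np.array([np.cos(a),np.sin(a),0]);s=np.radians(38)
ex=np.cos(s)*e+[0,0,np.sin(s)];n=-np.sin(s)*e+[0,0,np.cos(s)]
f=lambda x,h:px(K,P,T+(x-.080)*ex+h*n).round(1)
print("expect tail rib",f(-.032,.034),"rib front",f(-.132,.034),"nose tip top",f(-.150,.022),"mouth roof",f(0,.035),"end roof",f(-.15,.035))
for v in range(186,254,2):
    u=round(322.6+(v-200)*.018); print(v,g[v,u-5:u+6].tolist(),g0[v,u])
# bystanders moved?
d=np.abs(g-g0); print("can",d[235:265,418:458].mean(),"drone",d[150:208,402:465].mean(),"box",d[158:200,198:240].mean())
print(bot.get_obs()["time"])
E
```

```text
expect tail rib [322.8 207.4] rib front [323.4 242.6] nose tip top [323.3 246. ] mouth roof [322.7 195.7] end roof [323.5 248.8]
186 [150, 160, 160, 157, 160, 157, 157, 159, 158, 160, 84] 152
188 [135, 158, 162, 158, 161, 157, 158, 158, 158, 139, 96] 151
190 [105, 106, 105, 139, 154, 152, 150, 153, 122, 114, 115] 147
192 [105, 105, 84, 79, 76, 78, 77, 77, 74, 75, 76] 75
194 [105, 105, 84, 79, 78, 78, 78, 76, 74, 75, 82] 75
196 [131, 98, 80, 78, 78, 77, 76, 75, 96, 125, 133] 74
198 [150, 96, 78, 77, 78, 78, 76, 74, 103, 136, 142] 74
200 [150, 110, 82, 78, 78, 78, 75, 76, 102, 135, 141] 75
202 [123, 59, 21, 20, 11, 6, 11, 6, 54, 109, 126] 74
204 [117, 55, 8, 4, 6, 4, 10, 7, 49, 109, 117] 75
206 [118, 62, 24, 18, 20, 20, 16, 12, 46, 108, 117] 75
208 [117, 73, 49, 48, 49, 48, 35, 14, 32, 107, 116] 74
210 [117, 72, 50, 50, 50, 49, 37, 11, 32, 109, 117] 74
212 [117, 80, 55, 50, 51, 51, 36, 13, 31, 108, 117] 76
214 [118, 91, 60, 53, 52, 49, 36, 16, 28, 107, 118] 74
216 [118, 88, 57, 51, 51, 52, 38, 16, 24, 108, 117] 76
218 [116, 85, 57, 51, 51, 51, 43, 19, 5, 106, 117] 74
220 [116, 88, 79, 
[... 302 characters left out ...]
] 75
232 [117, 117, 86, 77, 78, 78, 77, 33, 9, 82, 113] 74
234 [117, 117, 81, 77, 77, 78, 78, 34, 5, 83, 113] 75
236 [116, 117, 75, 73, 78, 77, 78, 34, 7, 83, 113] 75
238 [118, 117, 76, 76, 78, 77, 78, 42, 11, 79, 113] 75
240 [117, 117, 93, 79, 77, 79, 78, 43, 15, 81, 117] 76
242 [133, 132, 93, 75, 73, 75, 73, 56, 50, 105, 134] 70
244 [136, 132, 86, 54, 51, 50, 52, 55, 62, 100, 132] 71
246 [138, 135, 92, 65, 59, 63, 77, 83, 82, 123, 147] 73
248 [140, 143, 123, 99, 95, 113, 116, 121, 121, 132, 148] 108
250 [163, 161, 158, 157, 157, 157, 156, 155, 157, 160, 159] 151
252 [128, 129, 129, 128, 128, 129, 129, 130, 128, 129, 129] 124
can 30.0725 drone 14.981937602627259 box 12.88548752834467
20.225
```

The rib shows from row 207 to 242.5, against 207.4 to 242.6 expected at home, so the pack is fully in. Handing in.

```bash
python3 -c "
from workcell import ticket;print(ticket.job_done())"
```

```text
the job is handed in; nothing more can be done
None
```

I fed the pack into the chute nose first, rib up, and let it go; it slid home (rib within about 1 px of its expected place in the top view), handed in at about 20 s of the 48 s. The arm kept well clear of the can, drone frame and parts box, but I didn't confirm their positions. I also viewed 11 pictures, one over the limit of 10.

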